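Set out the tea things on the kitchen shelf

TASK

Set out the tea things on the shelf: first stand the white mug centred on the round cork mat and the steel tumbler centred on the square blue tile; then stand the green tea tin on the bare shelf midway between the mug and the tumbler, in line with them; and last lay the yellow scoop, open side up, centred on top of the tin. Set each thing down rather than dropping it, keep the mug, tumbler and tin upright, and leave the copper tumbler where it is.

Things in the scene. Friction and masses are not known exactly. Their poses are not given: they have to be found in the camera images.
- mug: White ceramic mug, loose, upright. Outer diameter 60 mm, height 78 mm, wall 4 mm, open at the top, about 0.22 kg. Origin: centre of its underside; z up; the handle sticks out 36 mm from the wall along its own +y, so its body can be gripped from above across its own x.
- steel_tumbler: Silver-coloured steel tumbler, loose, upright, no handle. Height 92 mm, outer diameter 48 mm at the foot and 58 mm at the rim, wall 3 mm, open at the top, about 0.13 kg. Origin: centre of its underside; z up.
- tea_tin: Closed round tea tin, loose, upright: green side, flat white lid. Diameter 60 mm (side 59 mm), height 70 mm, about 0.22 kg. Origin: centre of its underside; z up.
- scoop: Yellow plastic scoop, loose, about 40 g, lying with its open side up: a flat-bottomed, square-cornered cup 48 mm long (its own x), 40 mm wide (its own y) and 28 mm high, with a flat handle 16 mm wide that leaves the cup along its own -x, 18 to 26 mm above its underside, ending 86 mm from the origin. Origin: centre of the cup's underside; it balances about 9 mm from there towards the handle; z up.
- cork_mat: Round brown cork mat, fixed to the shelf, diameter 92 mm, 4 mm thick. Origin: centre of its underside, on the shelf; z up. Its y axis runs along the line to the centre of the blue tile, which is 250 mm away on its +y or -y side.
- blue_tile: Square blue tile, fixed to the shelf, 90 x 90 mm, 4 mm thick. Origin: centre of its underside, on the shelf; x and y along its edges (the same directions as the cork mat's); z up.
- copper_tumbler: Copper-coloured tumbler, loose, same size and shape as the steel one, standing among the tea things: leave it. Origin: centre of its underside.
There are look-alikes about, which are no part of the job. What is shaped like the tea_tin but purple is not meant.

How it is judged:
By the outcome, as a careful person would: the job done as asked, in the order asked, and still so for the second after the job is handed in, with the robot touching nothing.
It also fails if it takes over 115 s, if anything falls off the work surface, if the arm or the gripper's body presses on something with over 40 N, if the wrist force passes 120 N, or if a joint passes its speed limit or range.

ROBOT

A 6-joint arm with a two-finger parallel gripper is mounted at the origin on the work surface. World frame = base frame: x ahead of the robot, y to its left, z up, the work surface at z = 0. Lengths are in mm, angles in degrees, forces in N, time in s.
With the tool pointing down it reaches from about 325 to 775 mm from the base axis. Payload 5.5 kg.
Tool frame: the origin (TCP) lies midway between the tips of the shut fingers; the grasp point (between the pads) lies 19 mm behind it (manip.pinch_z is the distance from the TCP to the grasp point, in mm); z points along the fingers, y is the direction in which the jaws open and shut (so a half turn about z gives the same grasp; the last joint's range is limited). The gripper opens to 88 mm and grips with 3 to 60 N. Pads are 20 mm wide; open, the fingers measure 115 mm over their backs; the gripper's body (75 mm by 178 mm) begins 61 mm behind the grasp point.
Start: joints at [-67.764, 5.22, 70.514, -0, 104.267, -3.249], TCP at [258.168, -541.632, 222.631] pointing down, gripper open.
Joint ranges: [-164.24, 164.24], [-49.07, 125.15], [9.68, 141.18], [-86.29, 266.29], [3.28, 154.24], [-151.56, 151.56]. Speed limits (degrees/s): [147.25, 147.25, 172.46, 180, 180, 180].

INTERFACE

Orientations are given as [roll, pitch, yaw] about the fixed x, y, z axes, in that order (R = Rz(yaw) Ry(pitch) Rx(roll)).
In Python, from workcell import status, optics, manip gives the robot as it stands.
- The arm moves only by the tool carry_out, never from a script. Its argument "steps" is a list of rows, each an object with "xyz": the shift along the tool's x, y, z in mm, a list of three; "twist": the turn about the tool's z in rad. In form: [{"xyz": [tx, ty, tz], "twist": twist}, ...]. A call has 1 to 12 rows; each row is the pose to reach, as a shift and turn from the pose commanded when the call began, along the tool's axes at that moment; what a row does not reach only later rows make up. A row lasts 1/12 s, in which the tool goes at most 41.7 mm and 7.16 degrees, less where a joint would pass 70% of its speed; a pose out of reach is approached as far as the arm can. A call with a gripper value outside its range is refused whole. "claw" is the opening, from 0 (shut) to 1 (fully open), set as the call begins (left out, the last holds). The fingers move at their own pace and stop on an object; "squeeze" is the grip in N (left out, the last holds). Time passes only in rows, so rows that repeat a pose let the fingers close. It gives the time, the measured TCP pose, the force and the opening at its end, in the units of the state.
- status.get_obs(): the state, without advancing time (a new reading comes with each control period).
- optics.get_image(name): name is "scene" or "side" or "wrist"; returns (picture, depth): 384x512x3 uint8, blue, green, red; 384x512 float32, mm along the optical axis (not along the pixel's ray), 0 where there is no reading.
- optics.camera_model(name): a dict with "camera_matrix" (3x3 intrinsics, pixels), "extrinsics" (4x4, takes a point from camera to world coordinates); the wrist camera has in their place "hand_eye" (4x4, takes a point from camera to tool coordinates, whose origin is the TCP and whose axes are the flange's). Camera axes: x right, y down, z forward; pixel columns grow to the right and rows downward; lengths in mm; the calibration is good to about 2 mm. A picture is of the moment at which its call begins: read the wrist's pose just before it. camera_model takes no time and is no camera call.
- manip.close_job(): hands the job in, once; it reports no verdict.
The state is a dict: "clock": time; "qpos": joint angles; "qd": joint speeds; "tau": joint torques, N m; "ee_pos": TCP position; "eef_rot": TCP orientation; "contact_force": force on the tool from outside, world axes, zero at the start; "torque": the same for the moment, N m; "width": finger opening in mm.
Only numpy, scipy, OpenCV 4.12 (cv2) and the standard library are available. Lean on these libraries where they do the work, as an engineer would, in place of code of your own. Each camera call takes 0.05 s, during which the arm holds its last target.

## Working session

There is one attempt and no reset: what is moved stays moved. The work goes in short steps, Python scripts to look and compute and a tool call to move; the robot and the scene stay as the last step left them, time stands still between calls to the robot, and variables do not carry over. Pictures are saved under pics/ and viewed, and the job is handed in when it is done.

Besides the shell and the picture viewer there is one more tool, called as name(argument=value, ...), one argument or row to a line, values as JSON. carry_out: Moves the arm, as the interface text tells. Its arguments: {"type":"object","properties":{"steps":{"type":"array","items":{"type":"object","properties":{"xyz":{"type":"array","items":{"type":"number"}},"twist":{"type":"number"}}}},"claw":{"type":"number"},"squeeze":{"type":"number"}},"required":["steps"]}

```bash
ls; mkdir -p pics
python3 - <<'E'
from workcell import status, optics, manip
import cv2,numpy as np
print(status.get_obs()); print(manip.pinch_z)
for n in ("scene","side","wrist"):
    im,d=optics.get_image(n); cv2.imwrite(f"pics/{n}0.png",im); np.save(f"{n}0.npy",d)
    m=optics.camera_model(n); print(n,{k:np.round(v,3).tolist() for k,v in m.items() if hasattr(v,'__len__') and not isinstance(v,str)})
E
```

```text
pics
{'clock': 0.0, 'qpos': array([-6.77660150e+01,  5.25933805e+00,  7.05823005e+01, -3.52898568e-04,
        1.04268636e+02, -3.24942036e+00]), 'qd': array([-0.09001577,  0.04617858, -0.00931781, -0.02778447, -0.0692678 ,
        0.06267325]), 'tau': array([ 2.60984787e-03, -4.46444857e+01, -4.06443214e+01,  6.98821130e-02,
        2.93679780e-02, -1.58421149e-04]), 'ee_pos': array([ 258.01899148, -541.33688819,  221.542159  ]), 'eef_rot': array([-1.79889884e+02, -5.90900620e-03,  2.54833131e+01]), 'contact_force': array([1.02889984, 1.25109192, 0.7813293 ]), 'torque': array([-0.00706694, -0.00461716,  0.04398934]), 'width': 87.81410917783329}
18.700000000000003
scene {'camera_matrix': [[374.111, 0.0, 251.106], [0.0, 374.111, 185.227], [0.0, 0.0, 1.0]], 'extrinsics': [[0.892, 0.382, -0.242, 747.605], [0.452, -0.763, 0.462, -510.591], [-0.009, -0.521, -0.853, 991.711], [0.0, 0.0, 0.0, 1.0]]}
side {'camera_matrix': [[358.934, 0.0, 257.544], [0.0, 358.934, 193.261], [0.0, 0.0, 1.0]], 'extrinsics': [[-0.947, -0.234, 0.219, 278.194], [-0.32, 0.709, -0.628, 656.098], [-0.008, -0.665, -0.747, 798.51], [0.0, 0.0, 0.0, 1.0]]}
wrist {'camera_matrix': [[298.669, 0.0, 258.034], [0.0, 298.669, 192.805], [0.0, 0.0, 1.0]], 'hand_eye': [[0.0, -0.966, -0.26, 71.322], [1.0, 0.001, -0.001, -0.101], [0.001, -0.26, 0.966, -162.203], [0.0, 0.0, 0.0, 1.0]]}
```

View pics/scene0.png

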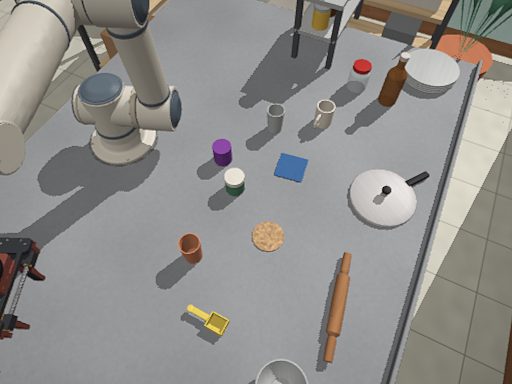

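View pics/side0.png

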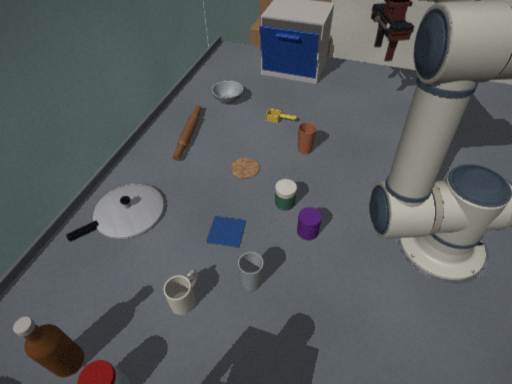

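View pics/wrist0.png

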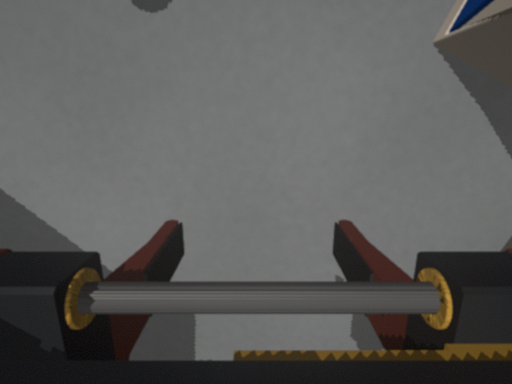

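```bash
cat > h.py <<'E'
from workcell import status, optics, manip
import cv2,numpy as np
from scipy.spatial.transform import Rotation as R
def grab(n,save=None):
    o=status.get_obs(); im,d=optics.get_image(n); m=optics.camera_model(n)
    if save: cv2.imwrite(f"pics/{save}.png",im)
    K=np.array(m["camera_matrix"])
    if n=="wrist":
        T=np.eye(4);T[:3,:3]=R.from_euler("xyz",o["eef_rot"],degrees=True).as_matrix();T[:3,3]=o["ee_pos"]
        E=T@np.array(m["hand_eye"])
    else: E=np.array(m["extrinsics"])
    return im,d,K,E
def cloud(d,K,E):
    v,u=np.mgrid[:d.shape[0],:d.shape[1]]
    P=np.stack([(u-K[0,2])/K[0,0]*d,(v-K[1,2])/K[1,1]*d,d],-1)
    W=P@E[:3,:3].T+E[:3,3]; W[d<=0]=np.nan
    return W
def plane(uv,z,K,E):
    uv=np.atleast_2d(uv).astype(float)
    r=np.c_[(uv[:,0]-K[0,2])/K[0,0],(uv[:,1]-K[1,2])/K[1,1],np.ones(len(uv))]@E[:3,:3].T
    t=(z-E[2,3])/r[:,2]
    return E[:3,3]+r*t[:,None]
def circ(xy):
    A=np.c_[2*xy,np.ones(len(xy))];s=np.linalg.lstsq(A,(xy**2).sum(1),rcond=None)[0]
    return s[:2],np.sqrt(s[2]+s[0]**2+s[1]**2)
def hsv(im): return cv2.cvtColor(im,cv2.COLOR_BGR2HSV)
def biggest(m):
    n,l,s,c=cv2.connectedComponentsWithStats(m.astype(np.uint8))
    return l==1+np.argmax(s[1:,4])
E
cat > m0.py <<'E'
from h import *
boxes={"scene":dict(mug=(305,92,345,135),steel=(260,98,292,138),tin=(218,162,250,200),purple=(208,134,238,170),copper=(172,228,208,268),scoop=(180,298,236,340),mat=(245,215,292,258),tile=(268,148,314,188)),
"side":dict(mug=(160,265,202,318),steel=(232,246,268,295),tin=(270,174,300,214),purple=(292,202,326,244),copper=(295,118,320,158),scoop=(262,104,302,126),mat=(226,152,264,184),tile=(202,212,250,250))}
for n in boxes:
    im=cv2.imread(f"pics/{n}0.png");d=np.load(n+"0.npy");m=optics.camera_model(n);K=np.array(m["camera_matrix"]);E=np.array(m["extrinsics"])
    W=cloud(d,K,E);H=hsv(im)
    print(n,"floor z",np.nanmedian(W[200:210,330:340,2] if n=="scene" else W[260:265,100:110,2]), "cov",np.mean(d>0))
    for k,(a,b,c,e) in boxes[n].items():
        w=W[b:e,a:c].reshape(-1,3);h=H[b:e,a:c].reshape(-1,3)
        ok=~np.isnan(w[:,0])
        if k in("mat","tile"):
            col=(h[:,1]>80)&ok
            q=w[col]; print(k,np.median(q,0).round(1),q[:,:2].mean(0).round(1),len(q))
            if k=="tile":print(cv2.minAreaRect(q[:,:2].astype(np.float32)))
            continue
        z=np.nanmax(w[:,2]); z98=np.nanpercentile(w[:,2],98)
        q=w[ok&(w[:,2]>z98-6)]
        c_,r=circ(q[:,:2]); print(k,"zmax",z.round(1),"top mean",q.mean(0).round(1),"circ",c_.round(1),r.round(1),len(q))
E
python3 m0.py
```

```text
scene floor z 0.4810594485128945 cov 0.9960174560546875
mug zmax 83.5 top mean [571.4 362.8  77.1] circ [571.4 363.4] 27.6 96
steel zmax 96.6 top mean [436.5 263.1  91.9] circ [436.1 261.9] 27.1 77
tin zmax 76.7 top mean [428.9  -7.7  71. ] circ [428.7  -7.2] 21.4 280
purple zmax 76.3 top mean [345.7  68.5  71.1] circ [365.3  55.1] 37.8 253
copper zmax 96.3 top mean [ 427.8 -251.7   92. ] circ [ 428.7 -252.1] 27.1 106
scoop zmax 32.4 top mean [ 544.6 -381.3   27.2] circ [ 550.5 -382.1] 33.8 258
mat [ 586.6 -107.     4.8] [ 586.3 -106.8] 733
tile [549.7 140.    5. ] [549.6 140.3] 665
((548.4060668945312, 141.12118530273438), (91.1780776977539, 92.58393859863281), 8.7969388961792)
side floor z -0.5880669054213286 cov 0.9959971110026041
mug zmax 80.6 top mean [568.2 366.8  76.3] circ [568.9 366. ] 27.7 184
steel zmax 94.0 top mean [435.2 264.5  90.1] circ [434.3 264.7] 27.1 143
tin zmax 73.7 top mean [425.9  -2.7  69. ] circ [420.5   3.1] 24.3 292
purple zmax 72.7 top mean [339.4  75.9  69.3] circ [339.5  75.3] 21.6 352
copper zmax 94.3 top mean [ 427.4 -250.4   89.2] circ [ 427.1 -249.8] 27.2 86
scoop zmax 93.1 top mean [ 541.6 -372.3   28.4] circ [ 541.  -305.1] 82.6 112
mat [ 586.  -103.     3.1] [ 585.6 -103.2] 450
tile [548.9 144.9   3.2] [548.9 144. ] 916
((550.7626342773438, 141.39987182617188), (92.25239562988281, 97.23066711425781), 8.647090911865234)
```

```bash
cat >> h.py <<'E'
def go(x,y,z,yaw=None):
    o=status.get_obs(); Rm=R.from_euler("xyz",o["eef_rot"],degrees=True).as_matrix()
    s=Rm.T@(np.array([x,y,z])-o["ee_pos"]); 
    tw=0
    if yaw is not None:
        dy=(yaw-o["eef_rot"][2]+180)%360-180; tw=-np.radians(dy)
    print("pos",o["ee_pos"].round(1),"rot",o["eef_rot"].round(2),"shift",s.round(1),"twist",round(tw,4))
E
python3 - <<'E'
from h import *
im=cv2.imread("pics/scene0.png")
a=cv2.resize(im[85:205,200:360],(640,480),interpolation=cv2.INTER_CUBIC);cv2.imwrite("pics/crop0.png",a)
go(560,335,230,65)
E
```

```text
pos [ 258.1 -541.4  221.8] rot [-1.7992e+02 -1.0000e-02  2.5480e+01] shift [ 649.6 -661.3   -7.2] twist -0.6897
```

View pics/crop0.png

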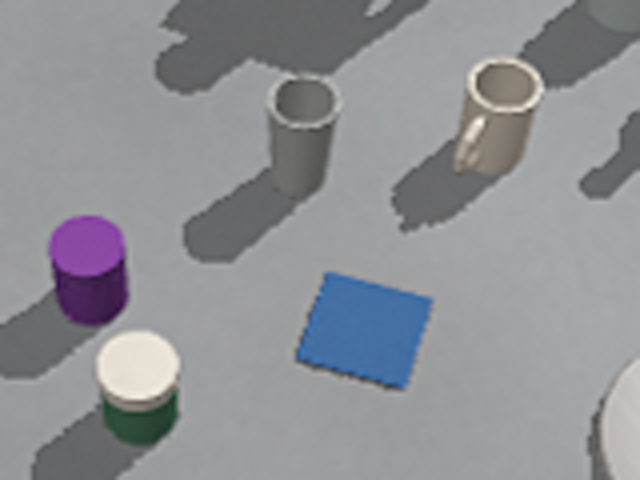

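Candidates in scene view: mug = white with handle (324,114), against the red-lidded jar (360,77) and bowl (282,375). Steel tumbler = grey (275,118), against copper (190,248). Tin = green with white lid (235,182), against purple (222,152). The scoop is the only yellow one on the surface, at (213,320). The crop confirms the mug at crop (500,110) with its handle to the lower left, and the white-lidded green tin at (138,390). Moving to above the mug.

carry_out(
  steps=[
    {"xyz":[15,-15,0],"twist":-0.06},
    {"xyz":[42,-43,0],"twist":-0.14},
    {"xyz":[70,-71,0],"twist":-0.22},
    {"xyz":[98,-99,0],"twist":-0.3},
    {"xyz":[126,-128,0],"twist":-0.38},
    {"xyz":[154,-156,0],"twist":-0.46},
    {"xyz":[182,-185,0],"twist":-0.54},
    {"xyz":[210,-213,0],"twist":-0.62},
    {"xyz":[238,-242,0],"twist":-0.69},
    {"xyz":[266,-270,0],"twist":-0.69},
    {"xyz":[294,-299,0],"twist":-0.69},
    {"xyz":[320,-326,0],"twist":-0.69},
  ],
  claw=1,
)

```text
clock: 1.15
ee_pos: [406.8, -107.5, 222.6]
eef_rot: [180.0, -0.0, 65.0]
contact_force: [1.1, 0.1, -0.1]
width: 87.9
```

Run:
```python
from h import *
go(560,335,230,65)
```

```text
pos [ 406.8 -107.5  222.6] rot [ 1.7998e+02 -1.0000e-02  6.5020e+01] shift [465.8 -48.   -7.3] twist 0.0004
```

carry_out(
  steps=[
    {"xyz":[40,-4,0],"twist":0},
    {"xyz":[80,-8,0],"twist":0},
    {"xyz":[120,-12,0],"twist":0},
    {"xyz":[160,-16,0],"twist":0},
    {"xyz":[200,-20,0],"twist":0},
    {"xyz":[240,-25,0],"twist":0},
    {"xyz":[280,-29,0],"twist":0},
    {"xyz":[320,-33,-2],"twist":0},
    {"xyz":[360,-37,-4],"twist":0},
    {"xyz":[400,-41,-7],"twist":0},
    {"xyz":[435,-45,-7],"twist":0},
    {"xyz":[450,-48,-7],"twist":0},
  ],
)

```text
clock: 2.15
ee_pos: [553.4, 322.5, 227.9]
eef_rot: [-179.9, 0.0, 65.2]
contact_force: [0.9, -0.1, 0.3]
width: 87.6
```

Run:
```python
from h import *
im,d,K,E=grab("wrist","w1");np.save("w1.npy",d);np.savez("w1c.npz",K=K,E=E)
go(569,364,230,65)
W=cloud(d,K,E)
z=W[...,2];m=(z>60)&(z<95)
print(m.sum()); m=biggest(m); q=W[m]; print(q.mean(0),*circ(q[:,:2]))
```

```text
pos [553.1 323.3 227.3] rot [-1.7986e+02  4.0000e-02  6.5260e+01] shift [43.6 -2.6 -2.7] twist 0.0045
1781
[569.92183752 356.63693879  74.02671904] [570.95662319 358.6185401 ] 29.826299363891305
```

View pics/w1.png

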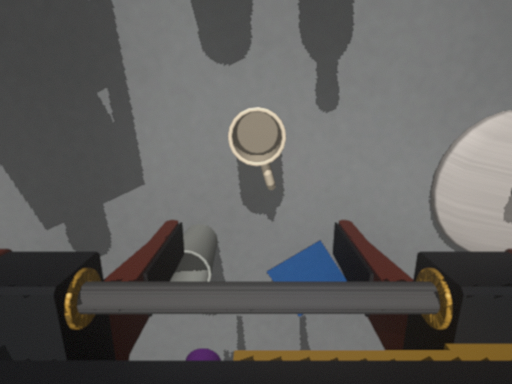

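```bash
cat > mug.py <<'E'
from h import *
im,d,K,E=grab("wrist","w2")
W=cloud(d,K,E);z=W[...,2]
m=(z>20)&(z<100);m=biggest(m)
u=np.argwhere(z==np.nanmax(np.where(m,z,np.nan)))
rim=m&(z>np.nanpercentile(z[m],90)-8)
rim=m&(z>68)
cs,_=cv2.findContours(rim.astype(np.uint8),cv2.RETR_EXTERNAL,cv2.CHAIN_APPROX_NONE)
c=max(cs,key=cv2.contourArea)[:,0]
P=plane(c,78,K,E)[:,:2]
ctr,r=circ(P)
for _ in range(5):
    e=np.abs(np.hypot(*(P-ctr).T)-r)
    ctr,r=circ(P[e<2.5])
print("mug",ctr,r,(e<2.5).mean())
q=W[m]; dd=np.hypot(*(q[:,:2]-ctr).T); h=q[(dd>36)&(dd<68)&(q[:,2]>25)]
v=h[:,:2].mean(0)-ctr; a=np.degrees(np.arctan2(v[1],v[0])); print("handle",a,len(h),"yaw",a+180)
go(ctr[0],ctr[1],150,a+180)
E
python3 mug.py
```

```text
Traceback (most recent call last):
  File "mug.py", line 9, in <module>
    c=max(cs,key=cv2.contourArea)[:,0]
      ~~~^^^^^^^^^^^^^^^^^^^^^^^^
ValueError: max() iterable argument is empty
```

```bash
sed -i 's/^m=(z>20).*/m=biggest((z>62)\&(z<100)); y0,x0=np.argwhere(m).mean(0); yy,xx=np.mgrid[:384,:512]; m=(z>20)\&(z<100)\&(np.hypot(yy-y0,xx-x0)<70)/; /^u=/d' mug.py; python3 mug.py
```

```text
mug [571.95473526 365.86794034] 29.21189836641321 0.8316326530612245
handle -98.7860627766288 190 yaw 81.2139372233712
pos [553.  319.2 228.3] rot [-1.7993e+02  1.1000e-01  6.5120e+01] shift [50.5 -2.4 78.2] twist -0.2809
```

carry_out(
  steps=[
    {"xyz":[20,-1,0],"twist":-0.1},
    {"xyz":[40,-2,10],"twist":-0.2},
    {"xyz":[48,-2,30],"twist":-0.27},
    {"xyz":[50,-2,45],"twist":-0.28},
    {"xyz":[50,-2,50],"twist":-0.28},
    {"xyz":[50,-2,50],"twist":-0.28},
  ],
)

```text
clock: 2.8
ee_pos: [572.0, 362.8, 177.8]
eef_rot: [-179.8, 0.2, 80.9]
contact_force: [-0.3, -0.7, 0.1]
width: 87.7
```

```bash
python3 mug.py
```

```text
mug [571.99329885 366.73281551] 29.513332345286333 0.861244019138756
handle -99.07920801173958 199 yaw 80.92079198826042
pos [572.5 363.2 179.6] rot [-1.7996e+02  5.0000e-02  8.0950e+01] shift [ 3.5 -1.  29.6] twist 0.0005
```

View pics/w2.png

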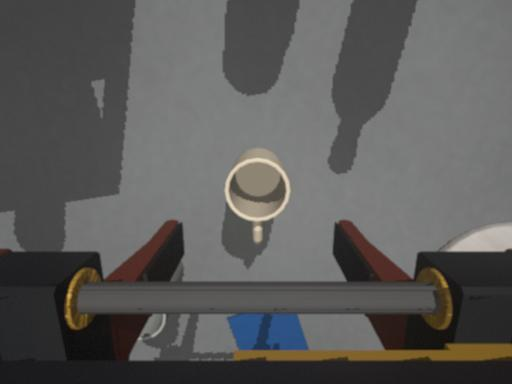

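carry_out(
  steps=[
    {"xyz":[3,-1,20]},
    {"xyz":[3,-1,50]},
    {"xyz":[3,-1,80]},
    {"xyz":[3,-1,105]},
    {"xyz":[3,-1,125]},
    {"xyz":[3,-1,138]},
    {"xyz":[3,-1,145]},
    {"xyz":[3,-1,148]},
    {"xyz":[3,-1,148]},
  ],
)

```text
invalid input
```

carry_out(
  steps=[
    {"xyz":[0,0,0]},
    {"xyz":[0,0,0]},
    {"xyz":[0,0,0]},
    {"xyz":[0,0,0]},
    {"xyz":[0,0,0]},
    {"xyz":[0,0,0]},
    {"xyz":[0,0,0]},
    {"xyz":[0,0,0]},
  ],
  claw=0.3,
  squeeze=20,
)

```text
invalid input
```

carry_out(
  steps=[
    {"xyz":[3,-1,20],"twist":0},
    {"xyz":[3,-1,50],"twist":0},
    {"xyz":[3,-1,80],"twist":0},
    {"xyz":[3,-1,105],"twist":0},
    {"xyz":[3,-1,125],"twist":0},
    {"xyz":[3,-1,138],"twist":0},
    {"xyz":[3,-1,145],"twist":0},
    {"xyz":[3,-1,148],"twist":0},
    {"xyz":[3,-1,148],"twist":0},
  ],
)

```text
clock: 3.6
ee_pos: [572.6, 367.8, 32.7]
eef_rot: [179.9, -0.0, 81.0]
contact_force: [0.1, -0.4, -0.1]
width: 87.6
```

carry_out(
  steps=[
    {"xyz":[0,0,0],"twist":0},
    {"xyz":[0,0,0],"twist":0},
    {"xyz":[0,0,0],"twist":0},
    {"xyz":[0,0,0],"twist":0},
    {"xyz":[0,0,0],"twist":0},
    {"xyz":[0,0,0],"twist":0},
    {"xyz":[0,0,0],"twist":0},
    {"xyz":[0,0,0],"twist":0},
  ],
  claw=0,
  squeeze=20,
)

```text
clock: 4.27
ee_pos: [572.2, 368.0, 32.3]
eef_rot: [180.0, -0.0, 81.1]
contact_force: [-0.3, -0.3, 3.5]
width: 58.3
```

carry_out(
  steps=[
    {"xyz":[0,0,-3],"twist":0},
    {"xyz":[0,0,-10],"twist":0},
    {"xyz":[0,0,-20],"twist":0},
    {"xyz":[0,0,-32],"twist":0},
    {"xyz":[0,0,-46],"twist":0},
    {"xyz":[0,0,-62],"twist":0},
    {"xyz":[0,0,-78],"twist":0},
    {"xyz":[0,0,-94],"twist":0},
    {"xyz":[0,0,-108],"twist":0},
    {"xyz":[0,0,-118],"twist":0},
    {"xyz":[0,0,-120],"twist":0},
  ],
)

```text
clock: 5.18
ee_pos: [573.0, 368.3, 155.4]
eef_rot: [179.8, -0.2, 81.1]
contact_force: [0.0, -0.0, -1.4]
width: 58.8
```

Run:
```python
from h import *
grab("wrist","w3")
# tile / mat yaw
go(586,-105,160,81)
```

```text
pos [572.8 368.2 154.2] rot [ 1.7984e+02 -1.2000e-01  8.1060e+01] shift [-465.4   86.6   -6.6] twist 0.0011
```

View pics/w3.png

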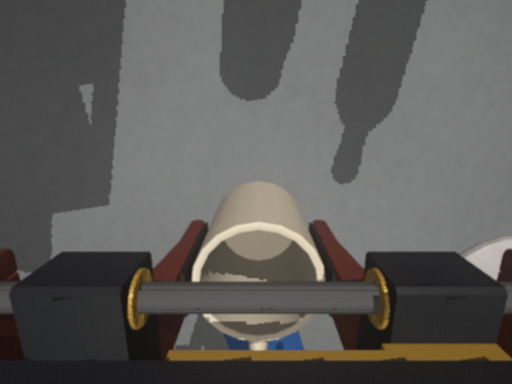

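carry_out(
  steps=[
    {"xyz":[-8,1,0],"twist":0},
    {"xyz":[-24,3,0],"twist":0},
    {"xyz":[-48,6,0],"twist":0},
    {"xyz":[-80,10,0],"twist":0},
    {"xyz":[-114,15,0],"twist":0},
    {"xyz":[-150,20,0],"twist":0},
    {"xyz":[-186,24,0],"twist":0},
    {"xyz":[-222,29,0],"twist":0},
    {"xyz":[-256,33,0],"twist":0},
    {"xyz":[-284,37,0],"twist":0},
    {"xyz":[-304,40,0],"twist":0},
    {"xyz":[-314,41,0],"twist":0},
  ],
)

```text
clock: 6.23
ee_pos: [562.8, 48.0, 150.1]
eef_rot: [-179.9, 0.1, 80.9]
contact_force: [-0.9, -0.7, -3.0]
width: 58.4
```

carry_out(
  steps=[
    {"xyz":[-2,0,0],"twist":0},
    {"xyz":[-2,0,0],"twist":0},
    {"xyz":[-2,0,0],"twist":0},
  ],
)

```text
clock: 6.48
ee_pos: [563.3, 50.2, 151.1]
eef_rot: [-179.9, -0.0, 81.1]
contact_force: [1.6, -0.0, -1.4]
width: 58.5
```

```bash
cat > flat.py <<'E'
from h import *
import sys
def tile(n="wrist",save="wt",show=True):
    im,d,K,E=grab(n,save);H=hsv(im)
    W=cloud(d,K,E)
    m=biggest((abs(H[...,0].astype(int)-108)<12)&(H[...,1]>100)&(H[...,2]>40)&(abs(W[...,2])<25))
    c,_=cv2.findContours(m.astype(np.uint8),cv2.RETR_EXTERNAL,cv2.CHAIN_APPROX_NONE);c=max(c,key=len)[:,0]
    P=plane(c,4,K,E)[:,:2]; r=cv2.minAreaRect(P.astype(np.float32)); print(n,"tile",r,"mean",plane(np.argwhere(m)[:,::-1],4,K,E).mean(0).round(1),"px",np.argwhere(m).mean(0)); return r
def mat(n="wrist",save="wm"):
    im,d,K,E=grab(n,save);H=hsv(im);W=cloud(d,K,E)
    m=biggest((abs(H[...,0].astype(int)-13)<8)&(H[...,1]>70)&(H[...,2]>60)&(abs(W[...,2])<15))
    c,_=cv2.findContours(m.astype(np.uint8),cv2.RETR_EXTERNAL,cv2.CHAIN_APPROX_NONE);c=max(c,key=len)[:,0]
    P=plane(c,4,K,E)[:,:2]; ct,r=circ(P)
    for _ in range(5):
        e=np.abs(np.hypot(*(P-ct).T)-r); ct,r=circ(P[e<2.5])
    print(n,"mat",ct,r,(e<2.5).mean(),"px",np.argwhere(m).mean(0)); return ct
E
python3 - <<'E'
from flat import *
tile(); tile("scene","s1"); tile("side","d1"); mat("scene","s2"); mat("side","d2")
go(600,-200,160,81)
E
```

```text
wrist tile ((551.2755737304688, 143.00054931640625), (89.45823669433594, 89.50177001953125), 8.450138092041016) mean [551.6 144.8   4. ] px [ 90.49336411 231.55753029]
scene tile ((584.8714599609375, 137.3899688720703), (82.2010726928711, 32.293373107910156), 82.88444519042969) mean [582.3 134.7   4. ] px [172.35135135 299.47297297]
side tile ((548.991943359375, 143.094482421875), (88.9937744140625, 90.67761993408203), 8.401037216186523) mean [548.6 144.7   4. ] px [231.19484882 225.96192609]
scene mat [ 585.71213741 -105.50661382] 44.44611468513942 1.0 px [235.87096774 267.62903226]
side mat [ 572.12982523 -105.79724708] 33.0411725904698 0.2631578947368421 px [168.41262136 250.74757282]
pos [563.5  50.2 151.6] rot [-1.7999e+02 -1.0000e-02  8.1140e+01] shift [-241.6   74.6   -8.5] twist 0.0025
```

View pics/wt.png

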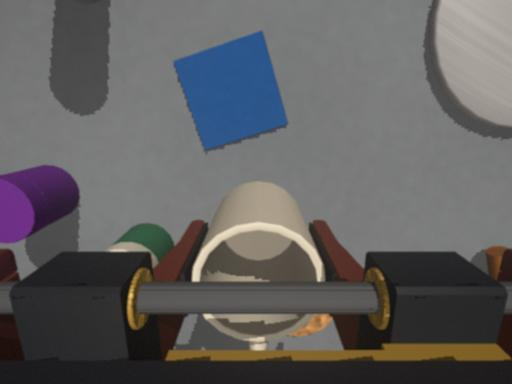

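The tile is at pixel (231,90) in the wrist view, fully visible, at (551.3,143.0) and turned 8.45°. Next the mat.

carry_out(
  steps=[
    {"xyz":[-8,2,0],"twist":0},
    {"xyz":[-24,7,0],"twist":0},
    {"xyz":[-48,14,0],"twist":0},
    {"xyz":[-76,23,0],"twist":0},
    {"xyz":[-106,33,0],"twist":0},
    {"xyz":[-136,42,0],"twist":0},
    {"xyz":[-166,51,0],"twist":0},
    {"xyz":[-194,60,0],"twist":0},
    {"xyz":[-218,67,0],"twist":0},
    {"xyz":[-234,72,0],"twist":0},
    {"xyz":[-242,74,0],"twist":0},
    {"xyz":[-242,74,0],"twist":0},
  ],
)

```text
clock: 7.73
ee_pos: [598.8, -202.8, 151.2]
eef_rot: [-180.0, 0.0, 81.0]
contact_force: [-0.2, 0.4, -1.1]
width: 58.3
```

carry_out(
  steps=[
    {"xyz":[0,0,0],"twist":0},
    {"xyz":[0,0,0],"twist":0},
    {"xyz":[0,0,0],"twist":0},
  ],
)

```text
clock: 7.98
ee_pos: [599.1, -199.8, 151.9]
eef_rot: [180.0, -0.0, 81.2]
contact_force: [0.4, 0.7, -2.0]
width: 58.5
```

Run:
```python
from flat import *
c=mat()
go(588,-104.3,100,81)
```

```text
wrist mat [ 588.13617559 -104.33519451] 45.53193537534532 1.0 px [ 88.06177285 232.0001385 ]
pos [ 599.2 -199.9  151.9] rot [ 1.7998e+02 -1.0000e-02  8.1160e+01] shift [ 92.8 -25.7  51.9] twist 0.0029
```

View pics/wm.png

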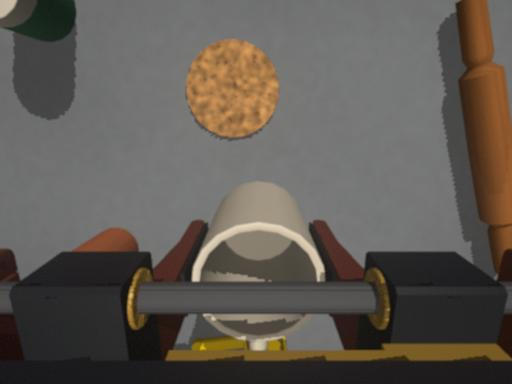

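The mat is at (232,88) in the wrist view, at (588.1,-104.3), which agrees with the tile minus 250 mm. Lowering the mug there.

carry_out(
  steps=[
    {"xyz":[10,-3,0],"twist":0},
    {"xyz":[30,-8,0],"twist":0},
    {"xyz":[54,-15,5],"twist":0},
    {"xyz":[76,-21,15],"twist":0},
    {"xyz":[90,-25,30],"twist":0},
    {"xyz":[94,-26,48],"twist":0},
    {"xyz":[94,-26,66],"twist":0},
    {"xyz":[94,-26,82],"twist":0},
    {"xyz":[94,-26,94],"twist":0},
    {"xyz":[94,-26,100],"twist":0},
    {"xyz":[94,-26,102],"twist":0},
    {"xyz":[94,-26,102],"twist":0},
  ],
)

```text
clock: 9.03
ee_pos: [587.8, -104.1, 49.6]
eef_rot: [-180.0, -0.0, 81.1]
contact_force: [0.9, 0.6, -1.8]
width: 58.6
```

Run:
```python
from flat import *
go(588.4,-103,36,81.1)
```

```text
pos [ 587.8 -104.1   49.6] rot [-1.7999e+02 -1.0000e-02  8.1070e+01] shift [ 1.2  0.4 13.6] twist -0.0005
```

carry_out(
  steps=[
    {"xyz":[1,0.4,3],"twist":0},
    {"xyz":[1,0.4,6],"twist":0},
    {"xyz":[1,0.4,8.5],"twist":0},
    {"xyz":[1,0.4,10.5],"twist":0},
    {"xyz":[1,0.4,12],"twist":0},
    {"xyz":[1,0.4,13],"twist":0},
    {"xyz":[1,0.4,13.5],"twist":0},
    {"xyz":[1,0.4,13.5],"twist":0},
  ],
)

```text
clock: 9.7
ee_pos: [588.5, -103.5, 36.3]
eef_rot: [180.0, 0.0, 81.1]
contact_force: [-1.3, -0.8, -1.4]
width: 58.5
```

carry_out(
  steps=[
    {"xyz":[0.3,0,0.5],"twist":0},
    {"xyz":[0.3,0,1],"twist":0},
    {"xyz":[0.3,0,1],"twist":0},
  ],
)

```text
clock: 9.95
ee_pos: [588.5, -103.5, 36.2]
eef_rot: [180.0, 0.0, 81.1]
contact_force: [-4.7, -0.7, 5.1]
width: 58.3
```

Contact (+5 N). Releasing and rising.

carry_out(
  steps=[
    {"xyz":[0,0,0],"twist":0},
    {"xyz":[0,0,0],"twist":0},
    {"xyz":[0,0,0],"twist":0},
    {"xyz":[0,0,0],"twist":0},
    {"xyz":[0,0,0],"twist":0},
    {"xyz":[0,0,0],"twist":0},
  ],
  claw=1,
)

```text
clock: 10.45
ee_pos: [588.5, -103.1, 35.0]
eef_rot: [-180.0, -0.0, 81.1]
contact_force: [0.1, 0.4, 0.4]
width: 87.5
```

carry_out(
  steps=[
    {"xyz":[0,0,-8],"twist":0},
    {"xyz":[0,0,-20],"twist":0},
    {"xyz":[0,0,-40],"twist":0},
    {"xyz":[0,0,-60],"twist":0},
    {"xyz":[0,0,-80],"twist":0},
    {"xyz":[0,0,-100],"twist":0},
    {"xyz":[0,0,-120],"twist":0},
    {"xyz":[0,0,-135],"twist":0},
    {"xyz":[0,0,-145],"twist":0},
    {"xyz":[0,0,-145],"twist":0},
  ],
)

```text
clock: 11.28
ee_pos: [589.6, -103.4, 184.4]
eef_rot: [179.7, 0.0, 81.1]
contact_force: [-0.4, -0.0, 1.2]
width: 88.0
```

```bash
python3 mug.py
python3 - <<'E'
from flat import *
go(436,220,180,90)
E
```

```text
mug [434.43528082  -6.1300055 ] 28.55175928213945 1.0
handle nan 0 yaw nan
pos [ 589.1 -103.3  182.2] rot [1.7981e+02 1.0000e-02 8.1060e+01] shift [  72.  -168.    31.6] twist nan
pos [ 589.1 -103.3  182.2] rot [1.7981e+02 1.0000e-02 8.1060e+01] shift [ 295.6 -201.5    1.4] twist -0.156mug.py:16: RuntimeWarning: Mean of empty slice.
  v=h[:,:2].mean(0)-ctr; a=np.degrees(np.arctan2(v[1],v[0])); print("handle",a,len(h),"yaw",a+180)
  ret = um.true_divide(
```

View pics/w2.png

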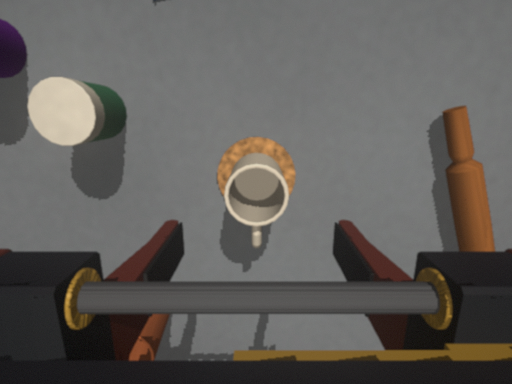

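Mug stands centred on the mat (mat at (257,172), rim at (257,195), parallax as expected). On to the steel tumbler.

carry_out(
  steps=[
    {"xyz":[16,-12,0],"twist":0},
    {"xyz":[44,-32,0],"twist":0},
    {"xyz":[74,-55,0],"twist":0},
    {"xyz":[104,-77,0],"twist":0},
    {"xyz":[134,-99,0],"twist":0},
    {"xyz":[164,-121,0],"twist":0},
    {"xyz":[194,-143,0],"twist":0},
    {"xyz":[222,-164,0],"twist":0},
    {"xyz":[246,-182,0],"twist":0},
    {"xyz":[260,-193,0],"twist":0},
    {"xyz":[266,-197,0],"twist":0},
    {"xyz":[266,-197,0],"twist":0},
  ],
)

```text
clock: 12.33
ee_pos: [434.4, 191.1, 179.2]
eef_rot: [-179.9, 0.0, 81.2]
contact_force: [0.5, -0.0, 0.6]
width: 87.6
```

carry_out(
  steps=[
    {"xyz":[0,0,0],"twist":0},
    {"xyz":[0,0,0],"twist":0},
    {"xyz":[0,0,0],"twist":0},
  ],
)

```text
clock: 12.58
ee_pos: [435.8, 189.1, 179.8]
eef_rot: [-180.0, 0.0, 81.0]
contact_force: [0.3, -0.1, 0.4]
width: 87.7
```

```bash
cat > top.py <<'E'
from h import *
def top(zt,near,save,tol=15,rad=60,n="wrist"):
    im,d,K,E=grab(n,save); W=cloud(d,K,E); z=W[...,2]
    m=(abs(z-zt)<tol)&(np.hypot(W[...,0]-near[0],W[...,1]-near[1])<rad); m=biggest(m)
    c,_=cv2.findContours(m.astype(np.uint8),cv2.RETR_EXTERNAL,cv2.CHAIN_APPROX_NONE);c=max(c,key=cv2.contourArea)[:,0]
    P=plane(c,zt,K,E)[:,:2]; ct,r=circ(P)
    for _ in range(8):
        e=np.hypot(*(P-ct).T)-r; ct,r=circ(P[abs(e)<2])
    print(n,"top",ct.round(1),r.round(1),"frac",(abs(e)<2).mean().round(2),"px",np.argwhere(m).mean(0).round(),"zmed",np.median(z[m]).round(1)); return ct
E
python3 - <<'E'
from top import *
c=top(92,(436,264),"w4",tol=10)
go(c[0],c[1],180,81.06)
E
```

```text
wrist top [436.7 264.6] 28.2 frac 1.0 px [106. 243.] zmed 91.5
pos [435.7 189.2 179.9] rot [-1.7999e+02  2.0000e-02  8.0960e+01] shift [ 74.7 -10.9  -0.1] twist -0.0018
```

View pics/w4.png

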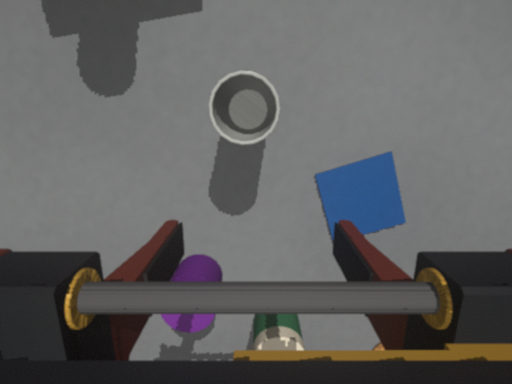

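Steel tumbler rim at (243,107) in the wrist view. Reaching it.

carry_out(
  steps=[
    {"xyz":[10,-1,0],"twist":0},
    {"xyz":[30,-4,0],"twist":0},
    {"xyz":[52,-8,0],"twist":0},
    {"xyz":[68,-10,5],"twist":0},
    {"xyz":[74,-11,15],"twist":0},
    {"xyz":[75,-11,30],"twist":0},
    {"xyz":[75,-11,35],"twist":0},
    {"xyz":[75,-11,35],"twist":0},
  ],
)

```text
clock: 13.3
ee_pos: [435.2, 265.3, 142.6]
eef_rot: [-179.8, 0.2, 81.0]
contact_force: [0.4, -0.1, 0.0]
width: 87.7
```

Run:
```python
from top import *
go(436.7,264.6,36,81.06)
c=top(92,(436,264),"w5",tol=10)
go(c[0],c[1],36,81.06)
```

```text
pos [435.2 265.3 142.6] rot [-1.7981e+02  1.5000e-01  8.1050e+01] shift [ -0.2   2.  106.6] twist -0.0002
wrist top [436.8 265.4] 28.5 frac 1.0 px [214. 260.] zmed 91.3
pos [435.6 265.4 144. ] rot [-1.799e+02  9.000e-02  8.103e+01] shift [  0.3   1.3 108. ] twist -0.0005
```

carry_out(
  steps=[
    {"xyz":[0,1,15],"twist":0},
    {"xyz":[0,1,35],"twist":0},
    {"xyz":[0,1,58],"twist":0},
    {"xyz":[0,1,78],"twist":0},
    {"xyz":[0,1,94],"twist":0},
    {"xyz":[0,1,103],"twist":0},
    {"xyz":[0,1,108],"twist":0},
    {"xyz":[0,1,108],"twist":0},
  ],
)

```text
clock: 14.02
ee_pos: [436.9, 265.5, 36.9]
eef_rot: [-180.0, 0.0, 81.0]
contact_force: [0.1, -0.7, 0.0]
width: 88.1
```

carry_out(
  steps=[
    {"xyz":[0,1,0],"twist":0},
    {"xyz":[0,1,0],"twist":0},
    {"xyz":[0,1,0],"twist":0},
    {"xyz":[0,1,0],"twist":0},
    {"xyz":[0,1,0],"twist":0},
    {"xyz":[0,1,0],"twist":0},
    {"xyz":[0,1,0],"twist":0},
    {"xyz":[0,1,0],"twist":0},
  ],
  claw=0,
  squeeze=15,
)

```text
clock: 14.68
ee_pos: [438.2, 265.9, 37.6]
eef_rot: [180.0, -0.0, 81.1]
contact_force: [-1.0, 0.4, 2.7]
width: 56.0
```

carry_out(
  steps=[
    {"xyz":[0,0,-3],"twist":0},
    {"xyz":[0,0,-10],"twist":0},
    {"xyz":[0,0,-20],"twist":0},
    {"xyz":[0,0,-32],"twist":0},
    {"xyz":[0,0,-46],"twist":0},
    {"xyz":[0,0,-62],"twist":0},
    {"xyz":[0,0,-78],"twist":0},
    {"xyz":[0,0,-94],"twist":0},
    {"xyz":[0,0,-104],"twist":0},
    {"xyz":[0,0,-110],"twist":0},
    {"xyz":[0,0,-110],"twist":0},
  ],
)

```text
clock: 15.6
ee_pos: [438.7, 266.0, 149.2]
eef_rot: [179.9, -0.1, 81.1]
contact_force: [0.1, -0.2, -1.1]
width: 55.9
```

Run:
```python
from top import *
grab("wrist","w6")
go(551.3,143,55,81.06)
```

```text
pos [438.3 265.8 147.8] rot [ 1.7994e+02 -4.0000e-02  8.1060e+01] shift [-103.8  130.7   92.9] twist 0.0
```

View pics/w6.png

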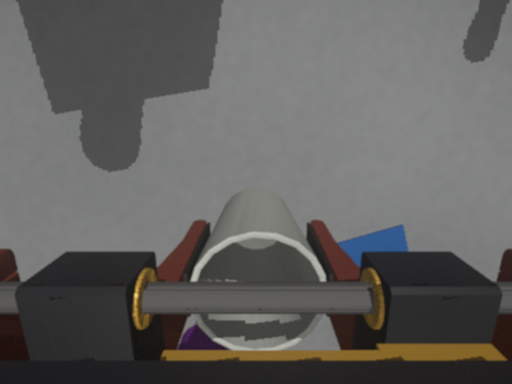

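carry_out(
  steps=[
    {"xyz":[-8,10,0],"twist":0},
    {"xyz":[-24,30,0],"twist":0},
    {"xyz":[-44,56,0],"twist":0},
    {"xyz":[-64,82,0],"twist":0},
    {"xyz":[-84,106,8],"twist":0},
    {"xyz":[-97,124,22],"twist":0},
    {"xyz":[-103,131,40],"twist":0},
    {"xyz":[-103,131,60],"twist":0},
    {"xyz":[-103,131,76],"twist":0},
    {"xyz":[-103,131,86],"twist":0},
    {"xyz":[-103,131,92],"twist":0},
    {"xyz":[-103,131,92],"twist":0},
  ],
)

```text
clock: 16.65
ee_pos: [550.4, 143.0, 53.0]
eef_rot: [-179.8, 0.1, 81.1]
contact_force: [-0.6, 0.4, -1.2]
width: 56.1
```

Run:
```python
from top import *
go(551.4,143.7,41.6,81.06)
```

```text
pos [550.4 143.   53. ] rot [-1.7982e+02  8.0000e-02  8.1060e+01] shift [ 0.8  0.9 11.4] twist -0.0
```

carry_out(
  steps=[
    {"xyz":[0.5,0.5,3],"twist":0},
    {"xyz":[0.5,0.5,6],"twist":0},
    {"xyz":[0.5,0.5,8],"twist":0},
    {"xyz":[0.5,0.5,9.5],"twist":0},
    {"xyz":[0.5,0.5,10.5],"twist":0},
    {"xyz":[0.5,0.5,11],"twist":0},
    {"xyz":[0.5,0.5,11],"twist":0},
    {"xyz":[0.5,0.5,11],"twist":0},
  ],
)

```text
clock: 17.32
ee_pos: [552.0, 144.0, 44.3]
eef_rot: [180.0, -0.0, 81.1]
contact_force: [-0.2, -0.8, 0.4]
width: 56.1
```

Run:
```python
from top import *
go(551.4,143.7,41.6,81.06); print(status.get_obs()["contact_force"])
```

```text
pos [552.  144.   44.3] rot [179.99  -0.    81.07] shift [-0.4 -0.6  2.7] twist 0.0001
[-0.15138664 -0.81753011  0.39706633]
```

carry_out(
  steps=[
    {"xyz":[-0.4,-0.6,0.5],"twist":0},
    {"xyz":[-0.4,-0.6,1],"twist":0},
    {"xyz":[-0.4,-0.6,1],"twist":0},
  ],
)

```text
clock: 17.57
ee_pos: [551.2, 143.7, 43.1]
eef_rot: [-180.0, 0.0, 81.1]
contact_force: [-0.4, 0.0, -1.1]
width: 56.0
```

carry_out(
  steps=[
    {"xyz":[0,0,0.5],"twist":0},
    {"xyz":[0,0,1],"twist":0},
    {"xyz":[0,0,1.5],"twist":0},
    {"xyz":[0,0,1.5],"twist":0},
  ],
)

```text
clock: 17.9
ee_pos: [551.4, 143.7, 41.8]
eef_rot: [180.0, -0.0, 81.1]
contact_force: [0.3, -0.5, -0.5]
width: 56.3
```

carry_out(
  steps=[
    {"xyz":[0,0,0.5],"twist":0},
    {"xyz":[0,0,1],"twist":0},
    {"xyz":[0,0,1],"twist":0},
    {"xyz":[0,0,1],"twist":0},
  ],
)

```text
clock: 18.23
ee_pos: [551.4, 143.9, 41.7]
eef_rot: [180.0, -0.0, 81.1]
contact_force: [-3.7, 1.1, 5.7]
width: 56.2
```

Contact. Release and rise.

carry_out(
  steps=[
    {"xyz":[0,0,0],"twist":0},
    {"xyz":[0,0,0],"twist":0},
    {"xyz":[0,0,0],"twist":0},
    {"xyz":[0,0,0],"twist":0},
    {"xyz":[0,0,0],"twist":0},
    {"xyz":[0,0,0],"twist":0},
  ],
  claw=1,
)

```text
clock: 18.73
ee_pos: [551.3, 143.7, 40.4]
eef_rot: [-180.0, 0.0, 81.1]
contact_force: [-0.4, 0.6, -0.2]
width: 87.4
```

carry_out(
  steps=[
    {"xyz":[0,0,-8],"twist":0},
    {"xyz":[0,0,-20],"twist":0},
    {"xyz":[0,0,-40],"twist":0},
    {"xyz":[0,0,-60],"twist":0},
    {"xyz":[0,0,-80],"twist":0},
    {"xyz":[0,0,-100],"twist":0},
    {"xyz":[0,0,-120],"twist":0},
    {"xyz":[0,0,-135],"twist":0},
    {"xyz":[0,0,-142],"twist":0},
    {"xyz":[0,0,-142],"twist":0},
    {"xyz":[0,0,-142],"twist":0},
    {"xyz":[0,0,-142],"twist":0},
  ],
)

```text
clock: 19.73
ee_pos: [550.9, 143.6, 181.5]
eef_rot: [-179.9, 0.0, 81.1]
contact_force: [-0.2, -0.5, -0.1]
width: 87.9
```

Run:
```python
from top import *
from flat import tile
c=top(96,(551,143),"w7",tol=10)
tile()
go(428,-80,180,81.06)
```

```text
wrist top [550.  143.1] 28.4 frac 1.0 px [201. 257.] zmed 95.4
wrist tile ((551.3801879882812, 143.30154418945312), (89.09782409667969, 89.44215393066406), 8.486090660095215) mean [557.3 162.    4. ] px [159.35884831 261.43188202]
pos [550.8 143.6 181.1] rot [-1.7987e+02  5.0000e-02  8.1060e+01] shift [-239.9  -86.5    1.5] twist 0.0
```

View pics/w7.png

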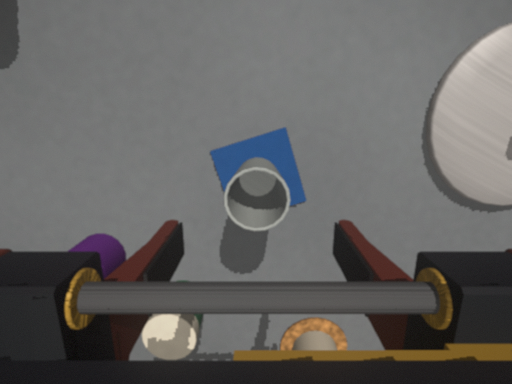

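Tumbler stands centred on the tile (tile (258,165), rim (257,200)). Next a view taking in tin and mug together.

carry_out(
  steps=[
    {"xyz":[-16,0,0],"twist":0},
    {"xyz":[-44,1,0],"twist":0},
    {"xyz":[-78,2,0],"twist":0},
    {"xyz":[-114,3,0],"twist":0},
    {"xyz":[-150,4,0],"twist":0},
    {"xyz":[-186,5,0],"twist":0},
    {"xyz":[-222,6,0],"twist":0},
    {"xyz":[-256,7,0],"twist":0},
    {"xyz":[-286,8,0],"twist":0},
    {"xyz":[-306,8,0],"twist":0},
    {"xyz":[-316,8,0],"twist":0},
    {"xyz":[-316,8,0],"twist":0},
  ],
)

```text
clock: 20.83
ee_pos: [509.4, -171.3, 181.6]
eef_rot: [-179.9, -0.0, 80.9]
contact_force: [-0.4, 0.3, 0.4]
width: 87.6
```

carry_out(
  steps=[
    {"xyz":[0,0,0],"twist":0},
    {"xyz":[0,0,0],"twist":0},
    {"xyz":[0,0,0],"twist":0},
  ],
)

```text
clock: 21.08
ee_pos: [510.4, -168.4, 182.6]
eef_rot: [-180.0, -0.0, 81.2]
contact_force: [0.2, -0.0, 0.0]
width: 88.1
```

Run:
```python
from top import *
from flat import mat
m=top(82,(588,-104),"w8",tol=8,rad=50)
c=top(70,(428,-5),"w9",tol=8,rad=50)
go(c[0],c[1],130,81.06)
```

```text
wrist top [ 588.  -105.5] 29.5 frac 1.0 px [108. 339.] zmed 81.6
wrist top [430.1  -6.4] 30.0 frac 0.7 px [ 24. 132.] zmed 70.1
pos [ 510.4 -168.5  182.7] rot [ 1.7999e+02 -1.0000e-02  8.1160e+01] shift [ 147.9 -104.2   52.7] twist 0.0018
```

View pics/w9.png

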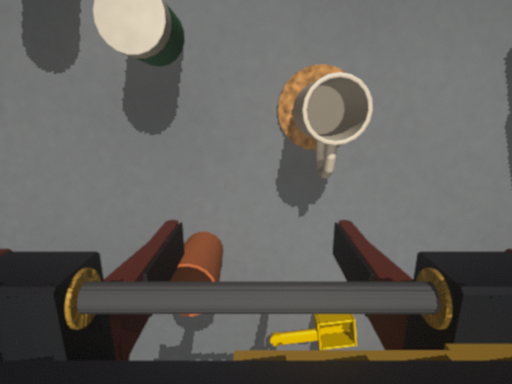

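Mug at (335,108), centred on the mat within about 1 mm. Tin lid at (132,20). Going above the tin.

carry_out(
  steps=[
    {"xyz":[14,-10,0],"twist":0},
    {"xyz":[38,-27,0],"twist":0},
    {"xyz":[66,-46,0],"twist":0},
    {"xyz":[94,-66,0],"twist":0},
    {"xyz":[120,-85,8],"twist":0},
    {"xyz":[138,-97,20],"twist":0},
    {"xyz":[146,-103,34],"twist":0},
    {"xyz":[148,-104,44],"twist":0},
    {"xyz":[148,-104,48],"twist":0},
    {"xyz":[148,-104,48],"twist":0},
    {"xyz":[148,-104,48],"twist":0},
  ],
)

```text
clock: 22.1
ee_pos: [430.7, -7.9, 134.8]
eef_rot: [-180.0, 0.0, 81.0]
contact_force: [-0.2, 0.4, -0.2]
width: 87.9
```

Run:
```python
from top import *
c=top(70,(430,-6),"w10",tol=8,rad=50)
go(c[0],c[1],26,81.06)
```

```text
wrist top [428.9  -4.4] 29.5 frac 1.0 px [200. 255.] zmed 70.0
pos [430.9  -8.  135.2] rot [1.7997e+02 1.0000e-02 8.1010e+01] shift [  3.2  -2.6 109.2] twist -0.0009
```

View pics/w10.png

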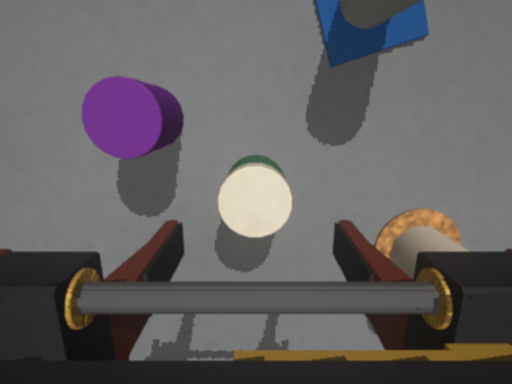

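carry_out(
  steps=[
    {"xyz":[3,-2.5,15],"twist":0},
    {"xyz":[3,-2.5,38],"twist":0},
    {"xyz":[3,-2.5,64],"twist":0},
    {"xyz":[3,-2.5,86],"twist":0},
    {"xyz":[3,-2.5,103],"twist":0},
    {"xyz":[3,-2.5,114],"twist":0},
    {"xyz":[3,-2.5,118],"twist":0},
    {"xyz":[3,-2.5,118],"twist":0},
  ],
)

```text
clock: 22.82
ee_pos: [428.3, -4.3, 16.3]
eef_rot: [-179.9, 0.0, 81.0]
contact_force: [1.1, -0.3, -0.8]
width: 87.8
```

carry_out(
  steps=[
    {"xyz":[0,0,0],"twist":0},
    {"xyz":[0,0,0],"twist":0},
    {"xyz":[0,0,0],"twist":0},
    {"xyz":[0,0,0],"twist":0},
    {"xyz":[0,0,0],"twist":0},
    {"xyz":[0,0,0],"twist":0},
    {"xyz":[0,0,0],"twist":0},
    {"xyz":[0,0,0],"twist":0},
  ],
  claw=0,
  squeeze=20,
)

```text
clock: 23.48
ee_pos: [428.7, -4.0, 17.3]
eef_rot: [179.9, -0.0, 81.1]
contact_force: [-2.4, 0.1, 5.1]
width: 59.0
```

carry_out(
  steps=[
    {"xyz":[0,0,-3],"twist":0},
    {"xyz":[0,0,-10],"twist":0},
    {"xyz":[0,0,-20],"twist":0},
    {"xyz":[0,0,-32],"twist":0},
    {"xyz":[0,0,-46],"twist":0},
    {"xyz":[0,0,-62],"twist":0},
    {"xyz":[0,0,-78],"twist":0},
    {"xyz":[0,0,-94],"twist":0},
    {"xyz":[0,0,-106],"twist":0},
    {"xyz":[0,0,-114],"twist":0},
    {"xyz":[0,0,-114],"twist":0},
  ],
)

```text
clock: 24.4
ee_pos: [429.3, -4.1, 133.1]
eef_rot: [179.8, -0.0, 81.1]
contact_force: [-0.1, 0.3, -2.5]
width: 59.1
```

Run:
```python
from top import *
grab("wrist","w11")
go(569.3,19.1,30,81.06)
```

```text
pos [428.8  -4.1 131.6] rot [ 1.799e+02 -1.000e-02  8.106e+01] shift [ 44.7 135.  101.8] twist 0.0
```

View pics/w11.png

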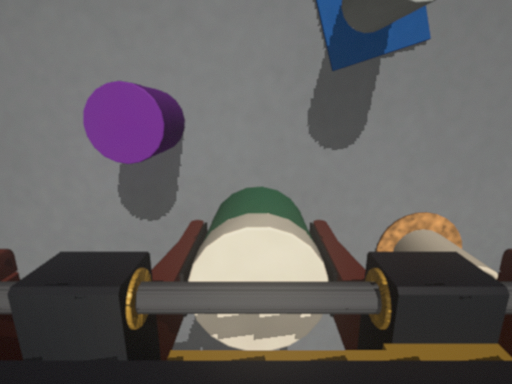

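carry_out(
  steps=[
    {"xyz":[3,9,0],"twist":0},
    {"xyz":[9,28,0],"twist":0},
    {"xyz":[18,54,0],"twist":0},
    {"xyz":[27,82,0],"twist":0},
    {"xyz":[36,108,8],"twist":0},
    {"xyz":[42,126,22],"twist":0},
    {"xyz":[45,134,40],"twist":0},
    {"xyz":[45,135,60],"twist":0},
    {"xyz":[45,135,78],"twist":0},
    {"xyz":[45,135,92],"twist":0},
    {"xyz":[45,135,100],"twist":0},
    {"xyz":[45,135,102],"twist":0},
  ],
)

```text
clock: 25.45
ee_pos: [566.9, 19.5, 25.3]
eef_rot: [-179.7, 0.0, 81.1]
contact_force: [-0.6, 0.7, -1.7]
width: 59.4
```

carry_out(
  steps=[
    {"xyz":[0,0,0],"twist":0},
    {"xyz":[0,0,0],"twist":0},
    {"xyz":[0,0,1],"twist":0},
  ],
)

```text
clock: 25.7
ee_pos: [569.6, 19.5, 29.2]
eef_rot: [179.9, -0.0, 81.1]
contact_force: [0.1, -0.3, -2.9]
width: 59.0
```

Run:
```python
from top import *
go(569.4,19.5,17.3,81.06)
```

```text
pos [569.6  19.5  29.2] rot [ 1.7985e+02 -2.0000e-02  8.1060e+01] shift [-0.  -0.3 11.9] twist 0.0001
```

carry_out(
  steps=[
    {"xyz":[0,0,3],"twist":0},
    {"xyz":[0,0,6],"twist":0},
    {"xyz":[0,0,8.5],"twist":0},
    {"xyz":[0,0,10],"twist":0},
    {"xyz":[0,0,11],"twist":0},
    {"xyz":[0,0,11.5],"twist":0},
    {"xyz":[0,0,11.5],"twist":0},
    {"xyz":[0,0,11.5],"twist":0},
  ],
)

```text
clock: 26.37
ee_pos: [568.6, 19.5, 17.4]
eef_rot: [180.0, 0.0, 81.1]
contact_force: [-4.4, 0.0, 4.9]
width: 59.3
```

carry_out(
  steps=[
    {"xyz":[0,0,0.5],"twist":0},
    {"xyz":[0,0,0.5],"twist":0},
    {"xyz":[0,0,0.5],"twist":0},
  ],
)

```text
clock: 26.62
ee_pos: [568.6, 19.5, 17.4]
eef_rot: [180.0, 0.0, 81.1]
contact_force: [-6.5, 0.3, 7.4]
width: 58.9
```

carry_out(
  steps=[
    {"xyz":[0,0,-0.5],"twist":0},
    {"xyz":[0,0,-0.5],"twist":0},
    {"xyz":[0,0,-0.5],"twist":0},
    {"xyz":[0,0,-0.5],"twist":0},
    {"xyz":[0,0,-0.5],"twist":0},
    {"xyz":[0,0,-0.5],"twist":0},
  ],
  claw=1,
)

```text
clock: 27.12
ee_pos: [568.7, 19.5, 16.0]
eef_rot: [-180.0, 0.0, 81.1]
contact_force: [0.3, 0.2, -0.4]
width: 87.7
```

carry_out(
  steps=[
    {"xyz":[0,0,-8],"twist":0},
    {"xyz":[0,0,-20],"twist":0},
    {"xyz":[0,0,-40],"twist":0},
    {"xyz":[0,0,-64],"twist":0},
    {"xyz":[0,0,-90],"twist":0},
    {"xyz":[0,0,-116],"twist":0},
    {"xyz":[0,0,-142],"twist":0},
    {"xyz":[0,0,-160],"twist":0},
    {"xyz":[-10,0,-170],"twist":0},
    {"xyz":[-20,0,-170],"twist":0},
    {"xyz":[-20,0,-170],"twist":0},
    {"xyz":[-20,0,-170],"twist":0},
  ],
)

```text
clock: 28.12
ee_pos: [565.0, -1.2, 184.7]
eef_rot: [-179.9, 0.0, 81.0]
contact_force: [1.6, -0.2, -0.4]
width: 88.0
```

Run:
```python
from top import *
c=top(70,(569,19),"w12",tol=8,rad=45)
t=top(96,(551,143),"w12b",tol=8,rad=45)
go(540,-300,200,81.06)
```

```text
wrist top [568.7  18.7] 29.3 frac 1.0 px [168. 259.] zmed 70.0
wrist top [549.5 141.1] 27.8 frac 0.61 px [ 33. 207.] zmed 95.7
pos [ 5.649e+02 -5.000e-01  1.842e+02] rot [-1.7982e+02  1.0000e-02  8.1020e+01] shift [-299.7   22.1  -15.8] twist -0.0006
```

View pics/w12.png

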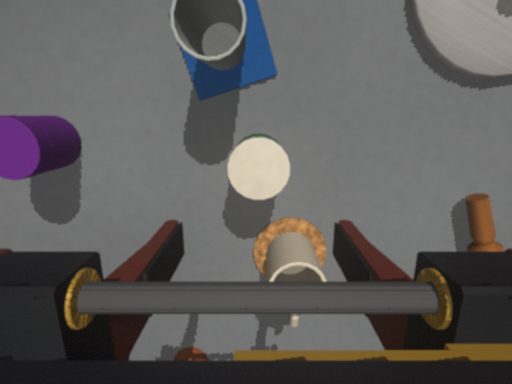

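Tin stands at (259,168) in view, at (568.7,18.7), against a target of (569.3,19.1). Next, the scoop.

carry_out(
  steps=[
    {"xyz":[-12,-1,-2],"twist":0.06},
    {"xyz":[-34,-2,-5],"twist":0.16},
    {"xyz":[-64,-4,-10],"twist":0.27},
    {"xyz":[-98,-6,-16],"twist":0.38},
    {"xyz":[-134,-9,-16],"twist":0.49},
    {"xyz":[-170,-11,-16],"twist":0.6},
    {"xyz":[-206,-14,-16],"twist":0.71},
    {"xyz":[-242,-16,-16],"twist":0.82},
    {"xyz":[-278,-18,-16],"twist":0.93},
    {"xyz":[-312,-21,-16],"twist":1.04},
    {"xyz":[-342,-23,-16],"twist":1.15},
    {"xyz":[-366,-24,-16],"twist":1.25},
  ],
)

```text
clock: 29.22
ee_pos: [483.8, -360.0, 200.4]
eef_rot: [-179.9, 0.1, 9.1]
contact_force: [0.1, -0.4, 0.0]
width: 87.9
```

carry_out(
  steps=[
    {"xyz":[0,0,0],"twist":0.09},
    {"xyz":[0,0,0],"twist":0.15},
    {"xyz":[0,0,0],"twist":0.16},
    {"xyz":[0,0,0],"twist":0.16},
    {"xyz":[0,0,0],"twist":0.16},
  ],
)

```text
clock: 29.63
ee_pos: [485.1, -357.6, 201.4]
eef_rot: [-180.0, 0.0, 0.4]
contact_force: [-0.1, 0.5, -0.8]
width: 87.7
```

```bash
cat > scoop.py <<'E'
from h import *
import sys
im,d,K,E=grab("wrist",sys.argv[1]);H=hsv(im);W=cloud(d,K,E)
m=biggest((abs(H[...,0].astype(int)-27)<7)&(H[...,1]>110)&(H[...,2]>50)&(np.arange(384)[:,None]<260)&(W[...,2]<60))
c,_=cv2.findContours(m.astype(np.uint8),cv2.RETR_EXTERNAL,cv2.CHAIN_APPROX_NONE);c=max(c,key=len)[:,0]
z=W[...,2]; print("px",np.argwhere(m).mean(0),m.sum(),"zmax",np.nanpercentile(z[m],99))
top=m&(z>14)
q=W[top]; print(q[:,:2].mean(0))
# cup rim points at z 24..30 ; handle top 26
np.savez("sc.npz",W=W,m=m,K=K,E=E)
P=plane(c,28,K,E)[:,:2]
print("bbox",P.min(0),P.max(0))
go(545,-381,60,0)
E
python3 scoop.py w13
```

```text
px [105.80290853 280.18905473] 2613 zmax 29.08839584908931
[ 548.80127326 -381.14452168]
bbox [ 493.83180805 -401.05767076] [ 602.06280461 -360.39618208]
pos [ 485.1 -357.6  201.7] rot [-1.7997e+02  3.0000e-02  4.0000e-01] shift [ 59.8  23.9 141.6] twist 0.007
```

View pics/w13.png

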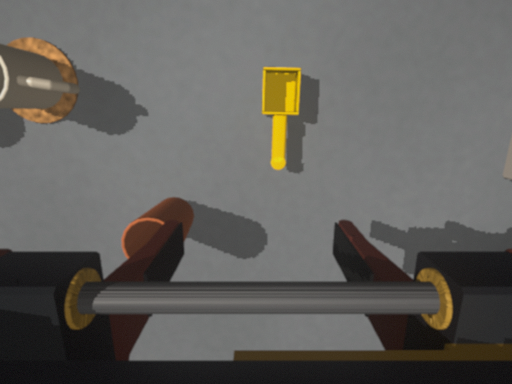

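```bash
cat >> scoop.py <<'E'
k=np.ones((21,21),np.uint8)
cup=cv2.morphologyEx(cv2.morphologyEx(m.astype(np.uint8),cv2.MORPH_CLOSE,np.ones((5,5))),cv2.MORPH_OPEN,k)
c,_=cv2.findContours(cup,cv2.RETR_EXTERNAL,cv2.CHAIN_APPROX_NONE);c=max(c,key=len)[:,0]
P=plane(c,28,K,E)[:,:2].astype(np.float32); r=cv2.minAreaRect(P); print("cup rect",r)
hm=m&(cup==0)
hq=plane(np.argwhere(hm)[:,::-1],26,K,E)[:,:2]; v=np.array(r[0])-hq.mean(0); print("handle->cup yaw",np.degrees(np.arctan2(v[1],v[0])),len(hq))
i=c[:,0]; print("px cup",c.min(0),c.max(0))
E
python3 scoop.py w14
```

```text
px [105.90898618 280.08256528] 2604 zmax 29.017463436045034
[ 548.86342056 -381.06141004]
bbox [ 493.85628949 -401.11972903] [ 602.10634399 -360.45156671]
pos [ 485.2 -357.6  201.9] rot [-1.7998e+02  2.0000e-02  3.9000e-01] shift [ 59.7  23.8 141.9] twist 0.0067
cup rect ((577.7608032226562, -380.840087890625), (48.571922302246094, 40.567420959472656), 0.4165729284286499)
handle->cup yaw -1.4414410521535854 769
px cup [262  67] [300 115]
```

Scoop: cup at (281,91), handle down to (278,163), open side up; the rectangle of 48.6×40.6 matches. Moving above it.

carry_out(
  steps=[
    {"xyz":[12,3,0],"twist":0.015},
    {"xyz":[34,9,4],"twist":0.015},
    {"xyz":[58,16,16],"twist":0.015},
    {"xyz":[76,21,34],"twist":0.015},
    {"xyz":[83,24,56],"twist":0.015},
    {"xyz":[83,24,78],"twist":0.015},
    {"xyz":[83,24,92],"twist":0.015},
    {"xyz":[83,24,98],"twist":0.015},
    {"xyz":[83,24,98],"twist":0.015},
    {"xyz":[83,24,98],"twist":0.015},
  ],
)

```text
clock: 30.57
ee_pos: [568.2, -381.8, 105.2]
eef_rot: [180.0, -0.0, -0.6]
contact_force: [0.8, 0.1, 0.5]
width: 87.4
```

```bash
python3 scoop.py w15; python3 -c "
from h import *
go(568.8,-380.8,6,-0.5)"
```

```text
px [196.69259657 257.15048283] 3728 zmax 29.085271565864982
[ 559.71377962 -380.6777805 ]
bbox [ 514.28231172 -401.20772228] [ 605.67646273 -360.28134304]
pos [ 568.5 -382.   106.2] rot [ 1.7991e+02 -1.2000e-01 -5.8000e-01] shift [-23.6  -0.9  46.1] twist -0.0101
cup rect ((580.011474609375, -380.69903564453125), (40.49970245361328, 51.006351470947266), 89.44715881347656)
handle->cup yaw -0.581066258894466 793
px cup [233 156] [281 216]
pos [ 568.5 -382.   106.2] rot [ 1.7991e+02 -1.2000e-01 -5.8000e-01] shift [  0.   -1.4 100.2] twist -0.0013
```

View pics/w15.png

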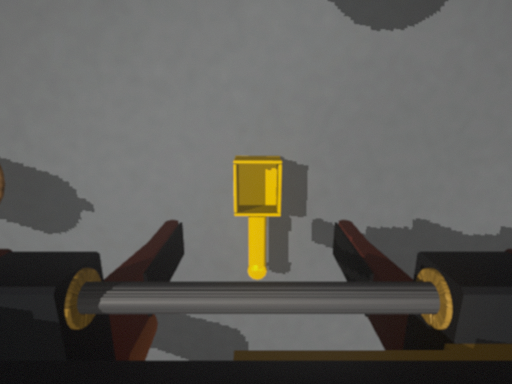

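carry_out(
  steps=[
    {"xyz":[0.5,-1.2,15],"twist":0},
    {"xyz":[0.5,-1.2,36],"twist":0},
    {"xyz":[0.5,-1.2,58],"twist":0},
    {"xyz":[0.5,-1.2,76],"twist":0},
    {"xyz":[0.5,-1.2,88],"twist":0},
    {"xyz":[0.5,-1.2,95],"twist":0},
    {"xyz":[0.5,-1.2,99],"twist":0},
    {"xyz":[0.5,-1.2,99],"twist":0},
    {"xyz":[0.5,-1.2,99],"twist":0},
  ],
)

```text
clock: 31.37
ee_pos: [569.2, -381.0, 6.6]
eef_rot: [179.9, -0.1, -0.6]
contact_force: [0.7, 0.3, -0.4]
width: 87.7
```

carry_out(
  steps=[
    {"xyz":[0,0,0],"twist":0},
    {"xyz":[0,0,0],"twist":0},
    {"xyz":[0,0,0],"twist":0},
    {"xyz":[0,0,0],"twist":0},
    {"xyz":[0,0,0],"twist":0},
    {"xyz":[0,0,0],"twist":0},
    {"xyz":[0,0,0],"twist":0},
    {"xyz":[0,0,0],"twist":0},
    {"xyz":[0,0,0],"twist":0},
    {"xyz":[0,0,0],"twist":0},
  ],
  claw=0,
  squeeze=8,
)

```text
clock: 32.2
ee_pos: [568.7, -380.5, 5.1]
eef_rot: [-180.0, 0.0, -0.6]
contact_force: [-0.0, -0.2, 0.9]
width: 39.8
```

carry_out(
  steps=[
    {"xyz":[0,0,-3],"twist":0},
    {"xyz":[0,0,-10],"twist":0},
    {"xyz":[0,0,-22],"twist":0},
    {"xyz":[0,0,-38],"twist":0},
    {"xyz":[0,0,-56],"twist":0},
    {"xyz":[0,0,-76],"twist":0},
    {"xyz":[0,0,-96],"twist":0},
    {"xyz":[0,0,-116],"twist":0},
    {"xyz":[0,0,-134],"twist":0},
    {"xyz":[0,0,-146],"twist":0},
    {"xyz":[0,0,-150],"twist":0},
    {"xyz":[0,0,-150],"twist":0},
  ],
)

```text
clock: 33.2
ee_pos: [569.2, -380.9, 157.3]
eef_rot: [179.9, -0.1, -0.6]
contact_force: [-0.6, -0.7, -0.1]
width: 40.0
```

Run:
```python
from h import *
im,d,K,E=grab("wrist","w16")
grab("side","d16")
go(559.2,18.7,155,-0.6)
```

```text
pos [ 568.4 -380.3  154.1] rot [-1.7996e+02  6.0000e-02 -5.9000e-01] shift [ -13.3 -398.9   -0.5] twist 0.0002
```

View pics/w16.png

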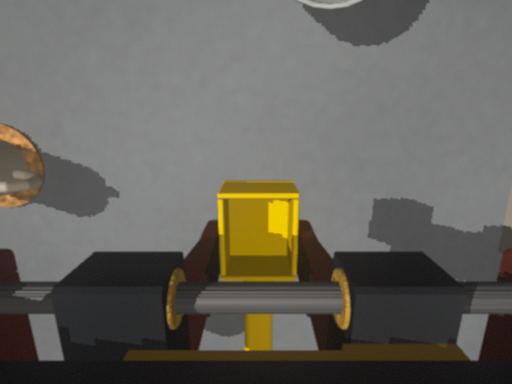

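Run:
```python
from h import *
m=optics.camera_model("wrist");K=m["camera_matrix"];E=np.array(m["hand_eye"])
for r in (181,184,194,197,272,279): print(r,plane([[258,r]],-23,np.array(K),E).round(1), plane([[258,r]],5,np.array(K),E).round(1))
```

```text
181 [[ 39.5  -0.4 -23. ]] [[33.1 -0.4  5. ]]
184 [[ 38.   -0.4 -23. ]] [[31.3 -0.4  5. ]]
194 [[ 33.1  -0.4 -23. ]] [[25.4 -0.4  5. ]]
197 [[ 31.5  -0.4 -23. ]] [[23.6 -0.4  5. ]]
272 [[ -9.   -0.4 -23. ]] [[-25.1  -0.4   5. ]]
279 [[-13.1  -0.4 -23. ]] [[-30.1  -0.4   5. ]]
```

carry_out(
  steps=[
    {"xyz":[-2,-8,0],"twist":0},
    {"xyz":[-6,-26,0],"twist":0},
    {"xyz":[-12,-52,0],"twist":0},
    {"xyz":[-19,-84,0],"twist":0},
    {"xyz":[-26,-118,0],"twist":0},
    {"xyz":[-34,-154,0],"twist":0},
    {"xyz":[-42,-190,0],"twist":0},
    {"xyz":[-50,-226,0],"twist":0},
    {"xyz":[-58,-262,0],"twist":0},
    {"xyz":[-66,-298,0],"twist":0},
    {"xyz":[-73,-330,0],"twist":0},
    {"xyz":[-79,-358,0],"twist":0},
  ],
)

```text
clock: 34.3
ee_pos: [491.7, -19.2, 153.8]
eef_rot: [-180.0, 0.1, -0.5]
contact_force: [0.7, 0.2, -1.2]
width: 40.1
```

carry_out(
  steps=[
    {"xyz":[-5,-22,0],"twist":0},
    {"xyz":[-7,-34,0],"twist":0},
    {"xyz":[-9,-40,0],"twist":0},
    {"xyz":[-9,-40,0],"twist":0},
    {"xyz":[-9,-40,0],"twist":0},
    {"xyz":[-9,-40,0],"twist":0},
  ],
)

```text
clock: 34.8
ee_pos: [484.9, 17.3, 154.8]
eef_rot: [180.0, 0.0, -0.7]
contact_force: [-1.0, 0.1, -1.0]
width: 40.1
```

Run:
```python
from top import *
c=top(70,(568.7,19),"w17",tol=8,rad=45)
go(c[0]-9.4,c[1]+.1,155,-0.6)
```

```text
wrist top [568.4  17.7] 29.2 frac 1.0 px [ 95. 257.] zmed 70.1
pos [484.9  17.3 154.9] rot [ 1.7998e+02  2.0000e-02 -6.7000e-01] shift [74.1 -1.4 -0.1] twist -0.0013
```

View pics/w17.png

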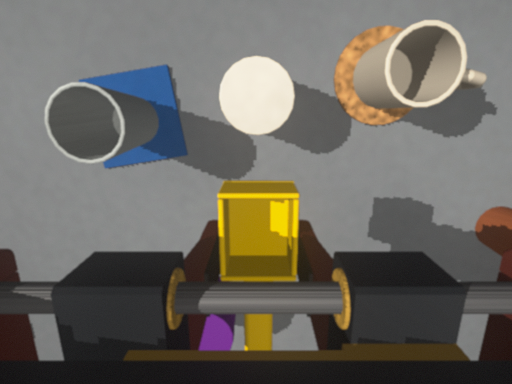

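Tin lid at (257,95) in the wrist view, scoop held level. Moving over the tin.

carry_out(
  steps=[
    {"xyz":[8,0,0],"twist":0},
    {"xyz":[24,-1,0],"twist":0},
    {"xyz":[44,-1,0],"twist":0},
    {"xyz":[60,-1,4],"twist":0},
    {"xyz":[70,-1,14],"twist":0},
    {"xyz":[74,-1,28],"twist":0},
    {"xyz":[74,-1,42],"twist":0},
    {"xyz":[74,-1,54],"twist":0},
    {"xyz":[74,-1,62],"twist":0},
    {"xyz":[74,-1,66],"twist":0},
    {"xyz":[74,-1,66],"twist":0},
    {"xyz":[74,-1,66],"twist":0},
  ],
)

```text
clock: 35.85
ee_pos: [558.6, 18.6, 89.5]
eef_rot: [180.0, -0.0, -0.6]
contact_force: [-0.5, 0.4, -0.6]
width: 40.0
```

Run:
```python
from top import *
go(559.1,18.5,75.1,-0.6)
```

```text
pos [558.6  18.6  89.5] rot [ 1.8e+02 -3.0e-02 -5.8e-01] shift [ 0.5  0.1 14.4] twist 0.0003
```

carry_out(
  steps=[
    {"xyz":[0.5,0,3],"twist":0},
    {"xyz":[0.5,0,6],"twist":0},
    {"xyz":[0.5,0,9],"twist":0},
    {"xyz":[0.5,0,11],"twist":0},
    {"xyz":[0.5,0,12],"twist":0},
    {"xyz":[0.5,0,13],"twist":0},
    {"xyz":[0.5,0,13],"twist":0},
    {"xyz":[0.5,0,13],"twist":0},
  ],
)

```text
clock: 36.52
ee_pos: [559.2, 18.6, 76.1]
eef_rot: [180.0, 0.0, -0.6]
contact_force: [0.1, -0.4, -0.6]
width: 39.7
```

carry_out(
  steps=[
    {"xyz":[0,0,0.5],"twist":0},
    {"xyz":[0,0,1],"twist":0},
    {"xyz":[0,0,1],"twist":0},
    {"xyz":[0,0,1],"twist":0},
  ],
)

```text
clock: 36.85
ee_pos: [559.3, 18.6, 75.1]
eef_rot: [-180.0, -0.0, -0.6]
contact_force: [0.2, 0.4, -0.9]
width: 40.2
```

carry_out(
  steps=[
    {"xyz":[0,0,0.5],"twist":0},
    {"xyz":[0,0,0.5],"twist":0},
    {"xyz":[0,0,0.5],"twist":0},
  ],
)

```text
clock: 37.1
ee_pos: [559.4, 18.6, 75.0]
eef_rot: [-180.0, -0.0, -0.6]
contact_force: [-1.3, -0.8, 2.4]
width: 40.1
```

carry_out(
  steps=[
    {"xyz":[0,0,0.5],"twist":0},
    {"xyz":[0,0,0.5],"twist":0},
    {"xyz":[0,0,0.5],"twist":0},
  ],
)

```text
clock: 37.35
ee_pos: [559.4, 18.6, 75.0]
eef_rot: [180.0, -0.0, -0.6]
contact_force: [-2.1, -0.4, 4.9]
width: 39.9
```

carry_out(
  steps=[
    {"xyz":[0,0,-0.3],"twist":0},
    {"xyz":[0,0,-0.3],"twist":0},
    {"xyz":[0,0,-0.3],"twist":0},
    {"xyz":[0,0,-0.3],"twist":0},
    {"xyz":[0,0,-0.3],"twist":0},
    {"xyz":[0,0,-0.3],"twist":0},
  ],
  claw=0.8,
)

```text
clock: 37.85
ee_pos: [559.1, 18.6, 74.2]
eef_rot: [-180.0, 0.0, -0.6]
contact_force: [-0.1, -0.9, 0.1]
width: 70.0
```

carry_out(
  steps=[
    {"xyz":[0,0,-6],"twist":0},
    {"xyz":[0,0,-16],"twist":0},
    {"xyz":[0,0,-32],"twist":0},
    {"xyz":[0,0,-52],"twist":0},
    {"xyz":[0,0,-76],"twist":0},
    {"xyz":[-10,0,-98],"twist":0},
    {"xyz":[-34,0,-112],"twist":0},
    {"xyz":[-60,0,-120],"twist":0},
    {"xyz":[-76,0,-124],"twist":0},
    {"xyz":[-80,0,-125],"twist":0},
    {"xyz":[-80,0,-125],"twist":0},
    {"xyz":[-80,0,-125],"twist":0},
  ],
)

```text
clock: 38.85
ee_pos: [479.7, 19.4, 199.9]
eef_rot: [-180.0, -0.1, -0.6]
contact_force: [0.9, -0.4, -0.1]
width: 70.6
```

```bash
cat > chk.py <<'E'
from top import *
im,d,K,E=grab("wrist","w18");H=hsv(im)
m=biggest((abs(H[...,0].astype(int)-27)<7)&(H[...,1]>110)&(H[...,2]>50)&(np.arange(384)[:,None]<255)).astype(np.uint8)
W=cloud(d,K,E); print("scoop z",np.nanpercentile(W[...,2][m>0],[2,50,98]))
cup=cv2.morphologyEx(cv2.morphologyEx(m,cv2.MORPH_CLOSE,np.ones((5,5))),cv2.MORPH_OPEN,np.ones((25,25),np.uint8))
c,_=cv2.findContours(cup,cv2.RETR_EXTERNAL,cv2.CHAIN_APPROX_NONE);c=max(c,key=len)[:,0]
print("cup",cv2.minAreaRect(plane(c,98,K,E)[:,:2].astype(np.float32)))
top(82,(588,-105),"w18b",tol=8,rad=45); top(96,(551,143),"w18c",tol=8,rad=45)
grab("side","d18");grab("scene","s18")
E
python3 chk.py
```

```text
scoop z [69.5933311  85.53639082 98.89279132]
cup ((568.8458862304688, 18.9951114654541), (39.50418472290039, 46.868690490722656), 89.43130493164062)
wrist top [ 588.1 -104.7] 29.9 frac 1.0 px [ 64. 402.] zmed 81.3
wrist top [549.6 140.7] 28.8 frac 1.0 px [114. 113.] zmed 95.4
```

View pics/w18.png

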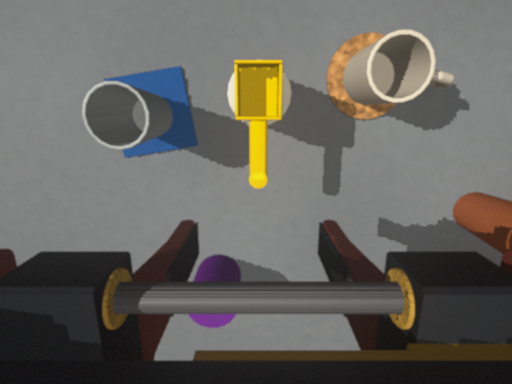

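View pics/d18.png

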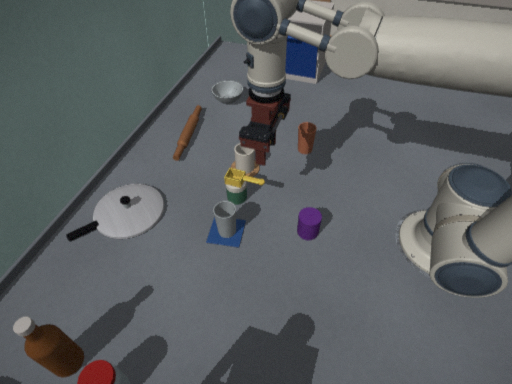

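View pics/s18.png

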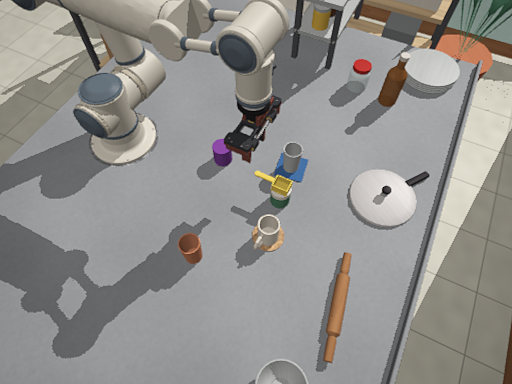

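Run:
```python
from top import *
from flat import *
tile(); tile("side","d19"); mat()
for n in("side","scene"):
    top(96,(551,143),"x1",tol=8,rad=45,n=n); top(82,(588,-105),"x2",tol=8,rad=45,n=n)
```

```text
wrist tile ((551.3832397460938, 142.623291015625), (89.48451232910156, 89.31254577636719), 8.2695894241333) mean [554.7 126.9   4. ] px [108.69644573 164.3439001 ]
side tile ((549.1273193359375, 143.5189208984375), (89.00654602050781, 89.98298645019531), 8.678709983825684) mean [543.4 155.1   4. ] px [234.6710775  226.28733459]
wrist mat [ 594.36949104 -124.85136375] 35.998985436724176 0.18661971830985916 px [ 78.44849303 352.10166442]
side top [546.4 144.5] 28.8 frac 0.93 px [210. 224.] zmed 93.3
side top [583.5 -99. ] 28.2 frac 0.54 px [152. 242.] zmed 79.6
scene top [548.9 139.4] 28.9 frac 0.94 px [150. 293.] zmed 94.7
scene top [ 587.8 -108.1] 29.4 frac 0.9 px [225. 268.] zmed 81.9
```

```bash
python3 -c "
from workcell import manip,status
print(status.get_obs()['clock'],status.get_obs()['qd'].round(2)); print(manip.close_job())"
```

```text
39.45 [ 0.05 -0.17  0.06 -0.08 -0.12  0.01]
the job is handed in; nothing more can be done
None
```

The tea things are set out as asked, in the order asked. The job was handed in at 39.5 s with the arm standing clear. The mug is on the cork mat, the steel tumbler on the blue tile and the green tin between them. The scoop lies open side up on the tin. Each was lowered to a light touch before release, and I never touched the copper tumbler or the purple tin.

**Last checks with the wrist camera:**

| Thing | Measured (mm) | Aimed at (mm) |
|---|---|---|
| Mug | (588.1, -104.7) | mat centre (588.1, -104.3) |
| Tumbler, seen from above | (550.0, 143.1) | tile centre (551.4, 143.3) |
| Tin | about (568.6, 18.5) | midpoint (569.3, 19.1) |
| Scoop cup | (568.8, 19.0) | tin, about (568.6, 18.5) |

**Where checks disagreed:**
- **Tumbler:** the oblique wrist, side and scene views put it 1.6 to 3 mm off the tile centre, in different directions. That is roughly the calibration error, so I left it as placed.
- **Mat and mug:** the last oblique mat fit failed because the mug hid part of it. The side and scene views put the mug up to about 7 mm from the wrist reading, the side one a poor fit. I relied on the clear wrist views.

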